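# Lock a stop block to a fixture with its cam lock

## Task

Set the loose stop block against the rubber buffer of the fixture so that the head of its bolt lies in the mouth of the cam disc, then turn the cam clockwise by its crank, about half a turn, until its hook has drawn the bolt in firmly (a pull of about 40 N). Feel for it and do not overtighten: bolts stand out by slightly different lengths, so the cam comes tight at a different angle each time. Leave the block locked and let go of everything, without disturbing the bin, the jack or the collar nut.

Things in the scene. Friction and masses are not known exactly. Their poses are not given: they have to be found in the camera images.
- fixture: Fixed grey steel frame, open above, 118 mm long (x), 108 mm wide (y), walls 27 mm high. Origin: table level, middle of the front face of its black rubber buffer; x points from there into the frame, z up. The cam disc's axis is at x = 62 mm, y = 0. Seated, the block's frame coincides with this one.
- slot (a point): Fixture x = 0, y = 0, 16 mm above the table: middle of the 24 mm gap between the two buffer halves (each 29 mm wide, 6 to 27 mm above the table), which yield together along x, 100 N per mm. The front wall behind them (x = 12 to 20 mm) has a 24 mm wide slot here, open above, for the bolt.
- cam: Steel cam disc, 84 mm across, 15 to 27 mm above the table; origin on its vertical axis at table level. Turns clockwise seen from above, 0 to 4.4 rad; at 0 its x is along the fixture's x; starts at 0 to 0.15 rad; stays where left. A crank arm, 29 to 35 mm above the table, runs along its own +y and passes over all else: from the fixture's +y side over the far (+x) side to the -y side.
- mouth (a point): Mouth of the cam disc, 38 mm from its axis along its own -x, 21 mm above the table: 1.2 rad wide opening towards the buffer. As the disc turns, a spiral hook runs behind the bolt's head: inner radius 36 mm at 0.6 rad of turn, 28.4 mm at 1.6 rad, then 3.3 mm less per rad. It still catches the head if the block stands 5 mm short of the buffer.
- post (a point): Middle of the crank's upright round black post (14 mm across, 35 to 80 mm above the table, 52 mm from the cam's axis), 60 mm above the table. Push along its circle: 3 N turns it freely; while moving add 0.3 N per N of hook pull (about 14 N at 40 N pull); pausing, the push read sinks to 5 to 8 N at 40 N pull. Left alone the pull fades by about 1 N per s.
- block: Loose aluminium stop block, 0.4 to 0.65 kg. Origin: table level, middle of its flat seating face; x points out of that face along the bolt, z up. Base x = -60 to 0, 84 mm wide (y), 28 mm high. Bolt: bar 14 mm wide, 3 to 13 mm above the table, out of the face, with an upright head pin 10 mm across, up to 26 mm high, centred 42.4 mm out, give or take 3 mm (unknown); bar 6 mm longer.
- stub (a point): Middle of the block's stub to grip, 50 mm above the block's underside, at block x = -35 mm, y = 0: 30 mm wide (y), 40 mm long (x), from the base's top (28 mm) up to 65 mm.
- bin: Bystander: loose black open bin with studs in it, 100 x 75 x 45 mm, origin centre of its underside.
- jack: Bystander: dark steel screw jack, 44 mm across, 58 mm high, standing; origin centre of its underside.
- nut: Bystander: steel collar nut, 38 mm across, 32 mm high, standing; origin centre of its underside.
Not all that is in view belongs to the job. What is shaped like the block but orange or purple is not meant.

How it is judged:
On the way, in this order (a step that is already met when the one before it is completed fails the run):
1. the block stands at the buffer (within 6 mm) with its bolt in the mouth of the cam (x of block in the frame of fixture between -0.006 and 0.006 m and height (world z) of block below 0.004 m and y of block in the frame of fixture between -0.008 and 0.008 m and angle between the x axis of block and the x axis of fixture, either way round below 0.12 rad), for 0.2 s.
2. the hook pulls on the bolt with more than 20 N (contact force between block and cam above 20 N), for 0.2 s.
At the end, for the whole second after the job is handed in: The hook of the cam keeps pulling on the bolt with 20 to 60 N, the block's seating face is on the buffer (no more than 2 mm short, no more than 5 mm in; within 8 mm sideways, 0.12 rad), flat on the table, and everything is at rest (contact force between block and cam between 20 and 60 N and x of block in the frame of fixture between -0.002 and 0.005 m and y of block in the frame of fixture between -0.008 and 0.008 m and angle between the x axis of block and the x axis of fixture, either way round below 0.12 rad and height (world z) of block below 0.004 m and angle between block's own z axis and vertical below 0.08 rad and linear speed of block below 0.01 m/s and angular speed of cam below 0.05 rad/s); the robot touches nothing.
It fails at once if the cam and the bolt are forced against each other with more than 75 N (overtightened or rammed) (contact force between block and cam above 75 N).
It fails at once if a bystander is moved by more than 15 mm (distance of any of bin, jack, nut from where it was at the start of the episode above 0.015 m).
It also fails if it takes over 67 s, if anything falls off the work surface, if the arm or the gripper's body presses on something with over 40 N, if the wrist force passes 120 N, or if a joint passes its speed limit or range.

## Robot

A 7-joint arm with a two-finger parallel gripper is mounted at the origin on the work surface. World frame = base frame: x ahead of the robot, y to its left, z up, the work surface at z = 0. Lengths are in m, angles in rad, forces in N, time in s.
With the tool pointing down it reaches from about 0.4 to 0.875 m from the base axis. Payload 19.3 kg.
Tool frame: the origin (TCP) lies at the very end of the fingers, on their centre line; the grasp point (between the pads) lies 19 mm behind it; z points along the fingers, y is the direction in which the jaws open and shut (so a half turn about z gives the same grasp; the last joint's range is limited). The gripper opens to 85 mm and grips with 20 to 120 N. Pads are 22 mm wide; open, the fingers measure 114 mm over their backs; the gripper's body (76 mm by 85 mm) begins 54 mm behind the grasp point. The pads swing forward as they close: fully open they stand 13 mm farther back than shut.
Start: joints at [-1.244, 0.521, -0.036, 1.599, 0.021, 1.021, -0.113], TCP at [0.242, 0.576, 0.231] pointing down, gripper open.
Joint ranges: [-2.91, 2.91], [-0.3, 2.13], [-1.5, 1.42], [0.17, 2.43], [-1.26, 4.41], [0.16, 1.93], [-2.52, 2.52]. Speed limits (rad/s): [1.89, 1.89, 2.39, 2.39, 3.01, 3.01, 3.01].

## Interface

Orientations are given as [roll, pitch, yaw] about the fixed x, y, z axes, in that order (R = Rz(yaw) Ry(pitch) Rx(roll)).
In Python, from workcell import telemetry, imaging, ticket gives the robot as it stands.
- The arm moves only by the tool carry_out, never from a script. Its argument "series" is a list of rows, each a list of 7 numbers: the shift along the tool's x, y, z in m, then the turn, a rotation vector about the tool's x, y, z in rad, then the closure in counts, from 0 (fully open) to 255 (shut). In form: [[tx, ty, tz, ax, ay, az, jaw], ...]. A call has 1 to 10 rows; each row is the pose to reach, as a shift and turn from the pose commanded when the call began, along the tool's axes at that moment; what a row does not reach only later rows make up. A row lasts 1/8 s, in which the tool goes at most 62.5 mm and 10.7 degrees, less where a joint would pass 70% of its speed; a pose out of reach is approached as far as the arm can. A call with a gripper value outside its range is refused whole. The fingers move at their own pace and stop on an object; "force" is the grip in N (left out, the last holds). Time passes only in rows, so rows that repeat a pose let the fingers close. It gives the time, the measured TCP pose, the force and the opening at its end, in the units of the state.
- telemetry.observe(): the state, without advancing time (a new reading comes with each control period).
- imaging.grab_frame(name): name is "scene" or "top" or "wrist"; returns (picture, depth): 400x640x3 uint8, blue, green, red; 400x640 float32, m along the optical axis (not along the pixel's ray), 0 where there is no reading.
- imaging.camera_info(name): a dict with "mtx" (3x3 intrinsics, pixels), "extrinsics" (4x4, takes a point from camera to world coordinates); the wrist camera has in their place "hand_eye" (4x4, takes a point from camera to tool coordinates, whose origin is the TCP and whose axes are the flange's). Camera axes: x right, y down, z forward; pixel columns grow to the right and rows downward; lengths in m; the calibration is good to about 2 mm. A picture is of the moment at which its call begins: read the wrist's pose just before it. camera_info takes no time and is no camera call.
- ticket.job_done(): hands the job in, once; it reports no verdict.
The state is a dict: "clock": time; "qpos": joint angles; "qd": joint speeds; "joint_efforts": joint torques, N m; "position": TCP position; "tool_rot": TCP orientation; "force": force on the tool from outside, world axes, zero at the start; "moment": the same for the moment, N m; "grip_width": finger opening in m.
Only numpy, scipy, OpenCV 4.12 (cv2) and the standard library are available. Lean on these libraries where they do the work, as an engineer would, in place of code of your own. Each camera call takes 0.05 s, during which the arm holds its last target.

## Working session

There is one attempt and no reset: what is moved stays moved. The work goes in short steps, Python scripts to look and compute and a tool call to move; the robot and the scene stay as the last step left them, time stands still between calls to the robot, and variables do not carry over. Pictures are saved under pics/ and viewed, and the job is handed in when it is done.

Besides the shell and the picture viewer there is one more tool, called after "Request:" as name([rows], argument=value, ...), one row to a line, values as JSON. carry_out: Moves the arm, as the interface text tells. Its arguments: {"type":"object","properties":{"series":{"type":"array"},"force":{"type":"number"}},"required":["series"]}

```bash
ls; mkdir -p pics; python3 - <<'E'
from workcell import telemetry, imaging
import cv2, numpy as np
s=telemetry.observe(); print(s)
for n in ["scene","top"]:
    im,d=imaging.grab_frame(n); cv2.imwrite(f"pics/{n}0.png",im); np.save(f"{n}0_d.npy",d)
    print(imaging.camera_info(n), (d>0).mean())
print(imaging.camera_info("wrist"))
E
```

```text
pics
{'clock': 0.0, 'qpos': array([-1.24418283,  0.52202245, -0.03632079,  1.59999023,  0.0212006 ,
        1.0211145 , -0.11282859]), 'qd': array([-8.67204769e-04, -4.89718622e-04, -7.36314169e-05,  6.11504290e-04,
        9.56645548e-05,  2.45996421e-04, -9.38876209e-05]), 'joint_efforts': array([-1.43450641e-03, -9.27080297e+01,  1.97911531e+00, -3.69945395e+01,
        1.77473371e-02,  7.89739599e-03,  2.96108090e-05]), 'position': array([0.24145879, 0.57610961, 0.23072692]), 'tool_rot': array([-3.14044638e+00,  8.62551397e-05,  2.74473491e+00]), 'force': array([-0.32564577,  0.11806153, -0.50690705]), 'moment': array([ 0.01401349, -0.06359575,  0.02860328]), 'grip_width': 0.08557252911819885}
{'mtx': array([[420.91222162,   0.        , 318.47248054],
       [  0.        , 420.91222162, 201.07104186],
       [  0.        ,   0.        ,   1.        ]]), 'extrinsics': array([[-0.30324956,  0.58326589, -0.753552  ,  1.24429612],
       [ 0.95285544,  0.17705181, -0.24641261,  0.25568299],
       [-0.01030632, -0.79275063, -0.60945895,  0.63984073],
       [ 0.        ,  0.        ,
[... 387 characters left out ...]
      [ 2.74675889e-03, -1.88580997e-01, -9.82053798e-01,
         1.37886932e+00],
       [ 0.00000000e+00,  0.00000000e+00,  0.00000000e+00,
         1.00000000e+00]])} 0.9956953125
{'mtx': array([[294.00349928,   0.        , 315.14969445],
       [  0.        , 294.00349928, 201.37234307],
       [  0.        ,   0.        ,   1.        ]]), 'hand_eye': array([[ 1.75143186e-03, -9.64506761e-01, -2.64052342e-01,
         6.54471297e-02],
       [ 9.99998466e-01,  1.69529335e-03,  4.40470508e-04,
         5.87811458e-04],
       [ 2.28093970e-05, -2.64052709e-01,  9.64508251e-01,
        -1.43275500e-01],
       [ 0.00000000e+00,  0.00000000e+00,  0.00000000e+00,
         1.00000000e+00]])}
```

View pics/scene0.png

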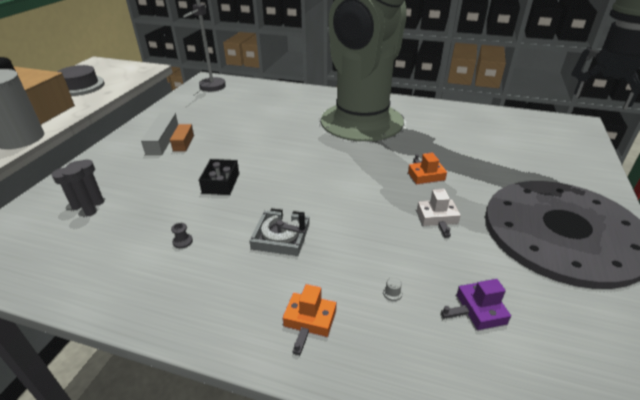

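View pics/top0.png

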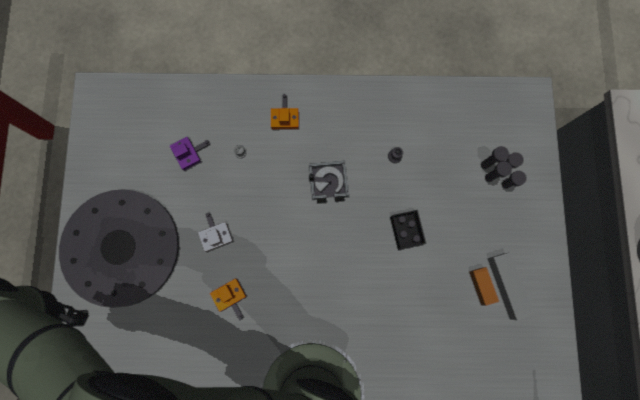

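The block (white) is at top (215,236) with its bolt pointing up and slightly left. The fixture is at (328,182), with its buffers facing the robot. The jack is at (396,155), the bin at (408,229) and the nut at (240,152).

```bash
cat > h.py <<'E'
import numpy as np, cv2
from workcell import telemetry, imaging
def ray(n,uv,z,info=None,T=None):
    i=info or imaging.camera_info(n)
    E=T if T is not None else i["extrinsics"]
    K=i["mtx"]; u=np.atleast_2d(uv).astype(float)
    d=np.c_[(u[:,0]-K[0,2])/K[0,0],(u[:,1]-K[1,2])/K[1,1],np.ones(len(u))]@E[:3,:3].T
    o=E[:3,3]; t=(z-o[2])/d[:,2]
    return o+d*t[:,None]
def proj(n,P,T=None):
    i=imaging.camera_info(n);E=T if T is not None else i["extrinsics"]
    p=(np.atleast_2d(P)-E[:3,3])@E[:3,:3]; q=p@i["mtx"].T
    return q[:,:2]/q[:,2:]
def cloud(n,d,T=None):
    i=imaging.camera_info(n);E=T if T is not None else i["extrinsics"];K=i["mtx"]
    v,u=np.mgrid[:d.shape[0],:d.shape[1]]
    p=np.stack([(u-K[0,2])/K[0,0]*d,(v-K[1,2])/K[1,1]*d,d],-1)
    return p@E[:3,:3].T+E[:3,3]
def rot(r):
    from scipy.spatial.transform import Rotation as R
    return R.from_euler('xyz',r).as_matrix()
def wristT(s):
    T=np.eye(4);T[:3,:3]=rot(s["tool_rot"]);T[:3,3]=s["position"]
    return T@imaging.camera_info("wrist")["hand_eye"]
E
python3 - <<'E'
from h import *
im=cv2.imread("pics/top0.png"); d=np.load("top0_d.npy")
for k,(u,v) in dict(block=(215,236),fix=(328,182)).items():
    c=im[v-35:v+35,u-40:u+40]; cv2.imwrite(f"pics/z_{k}.png",cv2.resize(c,None,fx=8,fy=8,interpolation=cv2.INTER_CUBIC))
P=cloud("top",d)
for k,(u,v) in dict(block=(215,236),fix=(328,182),jack=(396,155),bin=(408,229),nut=(240,152)).items():
    print(k,ray("top",(u,v),0.03), P[v,u])
E
```

```text
block [[0.43343426 0.2816205  0.03      ]] [0.4295795  0.2745751  0.06625092]
fix [[ 0.59539859 -0.04302533  0.03      ]] [ 0.59464819 -0.04287178  0.03331436]
jack [[ 0.67951046 -0.24518194  0.03      ]] [ 0.67561236 -0.24253341  0.04349913]
bin [[ 0.45860622 -0.27382363  0.03      ]] [ 0.46228805 -0.28022822  0.00054467]
nut [[0.68440839 0.2187085  0.03      ]] [0.6915972  0.22234006 0.00541432]
```

View pics/z_block.png

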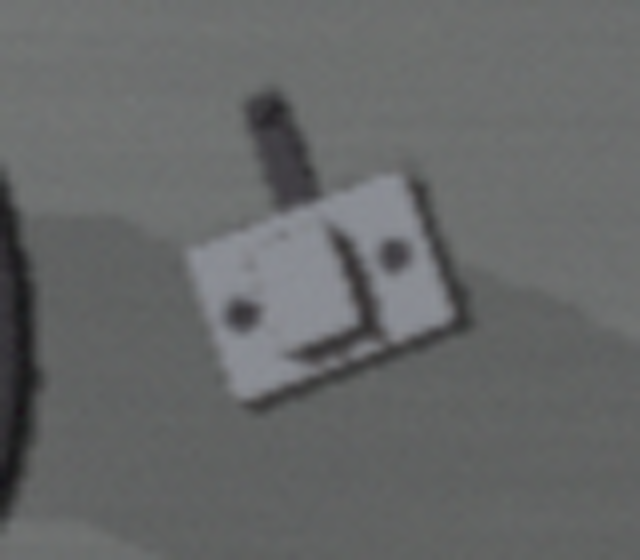

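View pics/z_fix.png

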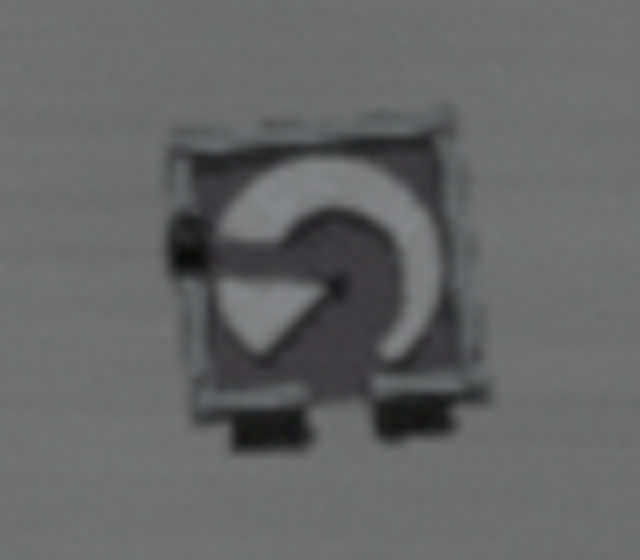

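```bash
python3 - <<'E'
from h import *
def px(c,o): return (np.array(c)+0.5)/8-0.5+np.array(o)
b=ray("top",px([(188,250),(405,176),(458,320),(240,405)],(175,201)),0.028)
f=ray("top",px([(172,135),(452,112),(487,385),(200,415)],(288,147)),0.027)
for n,q in (("block",b),("fix",f)):
    c=q.mean(0); fx=(q[0]+q[1]-q[2]-q[3])/2; fy=(q[0]+q[3]-q[1]-q[2])/2
    print(n,c,np.linalg.norm(fx),np.linalg.norm(fy),np.arctan2(fx[1],fx[0]),np.arctan2(-fy[0],fy[1]))
t=ray("top",px([(340,287)],(288,147)),0.03); print("axis",t)
t=ray("top",px([(188,232)],(288,147)),0.08); print("post top",t)
t=ray("top",px([(310,432),(375,425)],(288,147)),0.027); print("buf inner",t)
t=ray("top",px([(268,105)],(175,201)),0.026); print("boltpin",t)
s=telemetry.observe(); R=rot(s["tool_rot"]); print(R)
E
```

```text
block [0.43224389 0.28216914 0.028     ] 0.05776529664862786 0.08226581281468079 0.3782015933245977 0.36441872655244456
fix [ 0.6046816  -0.04472913  0.027     ] 0.10508485375342506 0.10506893347260415 0.11080244510720004 0.10455677006236141
axis [[ 0.59413713 -0.04908616  0.03      ]]
post top [[0.60235027 0.00735037 0.08      ]]
buf inner [[ 0.5404351  -0.03824279  0.027     ]
 [ 0.54325301 -0.06200056  0.027     ]]
boltpin [[0.49868778 0.30551482 0.026     ]]
[[-9.22299735e-01  3.86475233e-01 -3.04203936e-04]
 [ 3.86475343e-01  9.22299259e-01 -9.41127567e-04]
 [-8.31554307e-05 -9.85569026e-04 -9.99999511e-01]]
```

Request:
carry_out([
  [-0.036,-0.025,0.009,0,0,-0.1,0],
  [-0.072,-0.05,0.018,0,0,-0.2,0],
  [-0.108,-0.075,0.026,0,0,-0.3,0],
  [-0.144,-0.1,0.035,0,0,-0.4,0],
  [-0.18,-0.125,0.044,0,0,-0.5,0],
  [-0.215,-0.15,0.052,0,0,-0.6,0],
  [-0.25,-0.176,0.061,0,0,-0.7,0],
  [-0.286,-0.201,0.07,0,0,-0.767,0],
  [-0.286,-0.201,0.07,0,0,-0.767,0],
])

```text
clock: 1.23
position: [0.429, 0.2772, 0.1606]
tool_rot: [-3.14, -0.001, -2.776]
force: [0.4, 1.3, 0.7]
grip_width: 0.0855
```

```bash
python3 - <<'E'
from h import *
s=telemetry.observe(); print(s["clock"],s["qpos"],s["position"],s["tool_rot"])
T=wristT(s); im,d=imaging.grab_frame("wrist"); cv2.imwrite("pics/w1.png",im); np.save("w1_d.npy",d); np.save("w1_T.npy",T)
E
```

```text
1.225 [-0.55925641  0.4418916  -0.17124916  1.958741    0.10825291  0.75138352
  1.14303465] [0.42895729 0.27721686 0.16057021] [-3.14014408e+00 -1.41110983e-03 -2.77563994e+00]
```

View pics/w1.png

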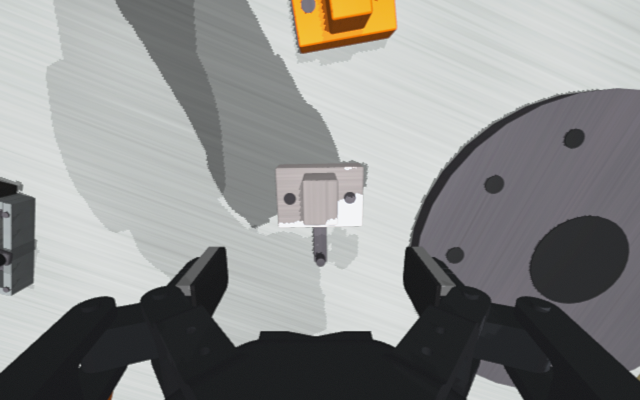

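```bash
python3 - <<'E'
from h import *
im=cv2.imread("pics/w1.png"); c=im[150:280,260:380]
cv2.imwrite("pics/w1z.png",cv2.resize(c,None,fx=4.5,fy=4.5,interpolation=cv2.INTER_CUBIC))
E
```

```text
(no output)
```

View pics/w1z.png

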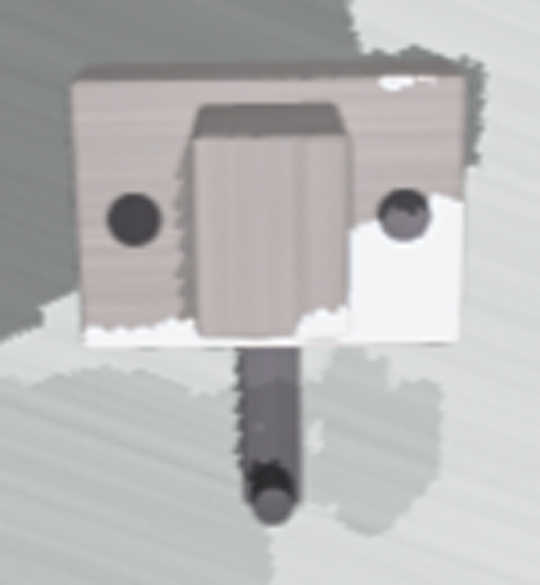

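```bash
python3 - <<'E'
from h import *
T=np.load("w1_T.npy")
px=lambda c:(np.array(c)+.5)/4.5-.5+np.array([260,150])
for n,z,c in (("base",.028,[(72,82),(465,75),(460,343),(84,345)]),("stub",.065,[(193,138),(350,135),(348,335),(197,335)])):
    q=ray("wrist",px(c),z,T=T); m=q.mean(0); x=(q[2]+q[3]-q[0]-q[1])/2; y=(q[1]+q[2]-q[0]-q[3])/2
    print(n,m,np.linalg.norm(x),np.linalg.norm(y),np.arctan2(x[1],x[0]),np.arctan2(-y[0],y[1]))
print(ray("wrist",px([(274,505)]),.026,T=T))
s=telemetry.observe(); print(s["position"],s["tool_rot"]); R=rot(s["tool_rot"]);print(R)
E
```

```text
base [0.43308108 0.28285635 0.028     ] 0.05899764792226493 0.0827508497075794 0.3848496694005996 0.37989961198821687
stub [0.42838455 0.280878   0.065     ] 0.038564848482654804 0.028839840042087433 0.37705782536408083 0.37789646082677186
[[0.49760163 0.30898785 0.026     ]]
[0.42808699 0.27927567 0.16094717] [-3.14122347e+00 -8.17450386e-04 -2.77434707e+00]
[[-9.33319534e-01 -3.59046305e-01 -6.30387019e-04]
 [-3.59045928e-01  9.33319674e-01 -6.38072816e-04]
 [ 8.17450295e-04 -3.69187931e-04 -9.99999598e-01]]
```

Request:
carry_out([
  [0,0,0.03,0,0,-0.012,0],
  [-0.001,0,0.06,0,0,-0.012,0],
  [-0.001,0,0.09,0,0,-0.012,0],
  [-0.001,0,0.115,0,0,-0.012,0],
  [-0.001,0,0.13,0,0,-0.012,0],
  [-0.001,0,0.13,0,0,-0.012,0],
  [-0.001,0,0.13,0,0,-0.012,255],
  [-0.001,0,0.13,0,0,-0.012,255],
  [-0.001,0,0.13,0,0,-0.012,255],
  [-0.001,0,0.13,0,0,-0.012,255],
], force=50)

```text
clock: 2.52
position: [0.4288, 0.2809, 0.0319]
tool_rot: [3.142, 0.001, -2.76]
force: [-1.7, -1.7, 10.1]
grip_width: 0.0294
```

Request:
carry_out([
  [0,0,0,0,0,0,255],
  [0,0,-0.01,0,0,0,255],
  [0,0,-0.03,0,0,0,255],
  [0,0,-0.05,0,0,0,255],
  [0,0,-0.07,0,0,0,255],
  [0,0,-0.07,0,0,0,255],
])

```text
clock: 3.28
position: [0.4291, 0.2811, 0.1026]
tool_rot: [3.141, 0.002, -2.76]
force: [-1.0, -0.1, -6.5]
grip_width: 0.0291
```

```bash
python3 - <<'E'
from h import *
s=telemetry.observe(); print(s)
T=wristT(s); im,d=imaging.grab_frame("wrist"); cv2.imwrite("pics/w2.png",im); np.save("w2_d.npy",d); np.save("w2_T.npy",T)
E
```

```text
{'clock': 3.275, 'qpos': array([-0.57424529,  0.53558155, -0.16135929,  1.99626087,  0.14227511,
        0.61809227,  1.12339632]), 'qd': array([-0.00495651,  0.03679065,  0.00738007,  0.01528349,  0.00721077,
       -0.02934689, -0.00510791]), 'joint_efforts': array([  0.24812012, -88.34030628,  -0.7623684 , -27.22472906,
        -0.17768186,   0.84657345,   0.1748132 ]), 'position': array([0.42908826, 0.28112697, 0.10255314]), 'tool_rot': array([ 3.14105788e+00,  2.09931390e-03, -2.75963311e+00]), 'force': array([-0.98983956, -0.14973843, -6.50117999]), 'moment': array([-0.01722785,  0.05920855,  0.00672194]), 'grip_width': 0.029114808625351762}
```

View pics/w2.png

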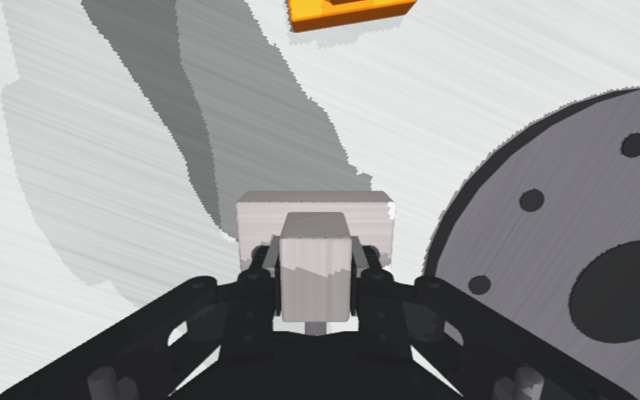

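Request:
carry_out([
  [-0.01,-0.03,-0.02,0,0,0.02,255],
  [-0.022,-0.07,-0.04,0,0,0.05,255],
  [-0.038,-0.118,-0.06,0,0,0.08,255],
  [-0.054,-0.167,-0.08,0,0,0.11,255],
  [-0.07,-0.216,-0.095,0,0,0.145,255],
  [-0.087,-0.266,-0.105,0,0,0.18,255],
  [-0.103,-0.316,-0.113,0,0,0.215,255],
  [-0.118,-0.363,-0.117,0,0,0.25,255],
  [-0.131,-0.403,-0.117,0,0,0.273,255],
  [-0.131,-0.403,-0.117,0,0,0.273,255],
])

```text
clock: 4.58
position: [0.7008, -0.048, 0.2159]
tool_rot: [-3.14, -0.002, -3.037]
force: [-0.2, 1.3, -7.1]
grip_width: 0.0296
```

```bash
python3 - <<'E'
from h import *
s=telemetry.observe(); print(s["clock"],s["qpos"],s["qd"],s["position"],s["tool_rot"],s["force"],s["grip_width"])
T=wristT(s); im,d=imaging.grab_frame("wrist"); cv2.imwrite("pics/w3.png",im); np.save("w3_d.npy",d); np.save("w3_T.npy",T)
s=telemetry.observe(); print(s["clock"],s["position"])
E
```

```text
4.575 [ 0.01419257  0.66524202 -0.05251023  1.38076396  0.03843454  1.0988966
  1.63089878] [-0.03960545 -0.03168744 -0.03796941  0.05810672 -0.0119628  -0.00877026
 -0.01390379] [ 0.70084517 -0.04799647  0.21585273] [-3.13995014e+00 -2.47451378e-03 -3.03680064e+00] [-0.21549932  1.31898332 -7.11037227] 0.029557369433668733
4.625 [ 0.70005794 -0.04562019  0.21600865]
```

View pics/w3.png

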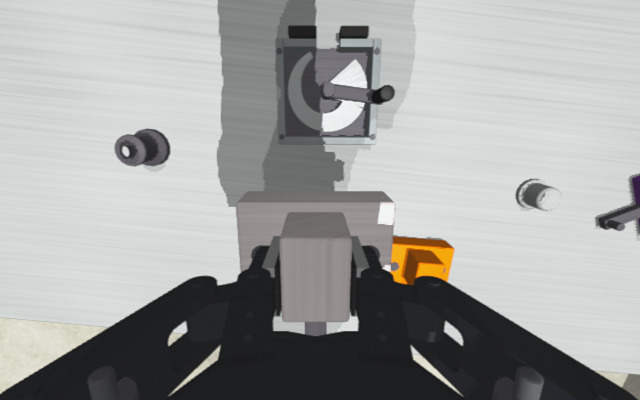

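```bash
python3 - <<'E'
from h import *
im=cv2.imread("pics/w3.png"); c=im[15:155,265:405]
cv2.imwrite("pics/w3z.png",cv2.resize(c,None,fx=4,fy=4,interpolation=cv2.INTER_CUBIC))
E
```

```text
(no output)
```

View pics/w3z.png

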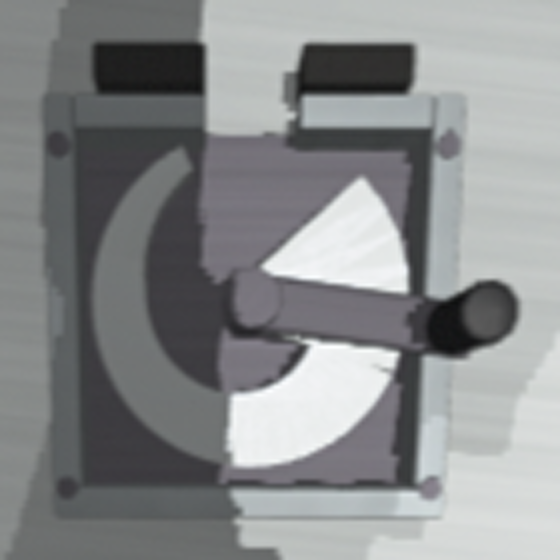

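```bash
python3 - <<'E'
from h import *
T=np.load("w3_T.npy")
px=lambda c:(np.array(c)+.5)/4-.5+np.array([265,15])
r=lambda c,z: ray("wrist",px(c),z,T=T)
q=r([(44,94),(467,95),(443,517),(57,517)],.027)
m=q.mean(0); x=(q[2]+q[3]-q[0]-q[1])/2; y=(q[1]+q[2]-q[0]-q[3])/2
print(m,np.linalg.norm(x),np.linalg.norm(y),np.arctan2(x[1],x[0]),np.arctan2(-y[0],y[1]))
yaw=np.arctan2(x[1],x[0])
e=np.array([np.cos(yaw),np.sin(yaw),0]); print("O from frame",m-.065*e)
b=r([(93,43),(203,43),(305,43),(416,45)],.027); print(b, "mean",b.mean(0), b[[0,3]].mean(0), "yaw",np.arctan2(*( (b[3]-b[0])[[0,1]]*[-1,1])))
print("hub",r([(256,298)],.035), "expect",m-.003*e,"post",r([(487,310)],.08))
# scene cam check of the frame
im=cv2.imread("pics/scene0.png")[190:265,235:325]; cv2.imwrite("pics/s0z.png",cv2.resize(im,None,fx=7,fy=7,interpolation=cv2.INTER_CUBIC))
E
```

```text
[ 0.60594878 -0.04497249  0.027     ] 0.10578336389889427 0.10746575197387788 0.10392248963929578 0.10531613395937749
O from frame [ 0.54129946 -0.0517153   0.027     ]
[[ 0.54607164 -0.09253342  0.027     ]
 [ 0.54313921 -0.06497737  0.027     ]
 [ 0.54042087 -0.0394331   0.027     ]
 [ 0.53790789 -0.01157435  0.027     ]] mean [ 0.5418849  -0.05212956  0.027     ] [ 0.54198977 -0.05205389  0.027     ] yaw 0.10049826718681898
hub [[ 0.60244409 -0.04481356  0.035     ]] expect [ 0.60296497 -0.04528369  0.027     ] post [[0.60415251 0.00544421 0.08      ]]
```

View pics/s0z.png

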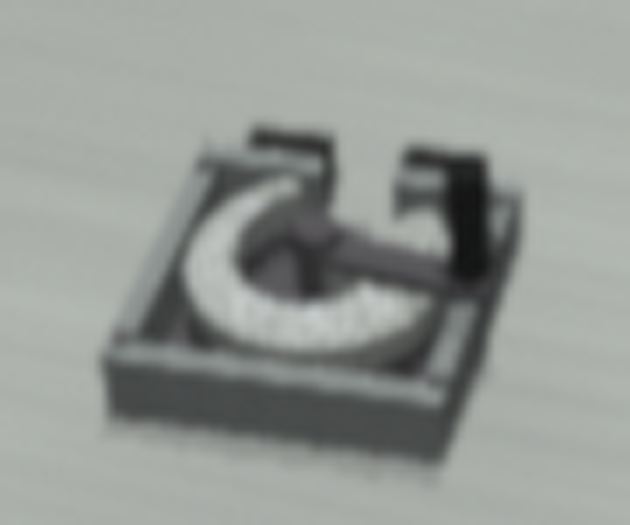

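Request:
carry_out([
  [0.035,0.001,0,0,0,0.003,255],
  [0.08,0.003,0,0,0,0.003,255],
  [0.13,0.005,0.01,0,0,0.003,255],
  [0.18,0.007,0.025,0,0,0.003,255],
  [0.23,0.009,0.055,0,0,0.003,255],
  [0.262,0.01,0.09,0,0,0.003,255],
  [0.271,0.0104,0.125,0,0,0.003,255],
  [0.271,0.0104,0.155,0,0,0.003,255],
  [0.271,0.0104,0.172,0,0,0.003,255],
  [0.271,0.0104,0.172,0,0,0.003,255],
])

```text
clock: 5.88
position: [0.4288, -0.0626, 0.0454]
tool_rot: [3.141, -0.003, -3.034]
force: [-0.5, -0.2, -5.5]
grip_width: 0.0295
```

```bash
python3 - <<'E'
from h import *
s=telemetry.observe(); print(s["clock"],s["qpos"],s["position"],s["tool_rot"],s["force"],s["grip_width"])
im,d=imaging.grab_frame("scene"); cv2.imwrite("pics/s4.png",cv2.resize(im[160:260,230:370],None,fx=5.5,fy=5.5,interpolation=cv2.INTER_CUBIC))
im,d=imaging.grab_frame("top"); cv2.imwrite("pics/t4.png",cv2.resize(im[130:260,270:400],None,fx=4.5,fy=4.5,interpolation=cv2.INTER_CUBIC))
s=telemetry.observe(); print(s["position"],s["tool_rot"])
E
```

```text
5.875 [ 0.05150748  0.56395697 -0.05536272  2.21878189  0.08229866  0.36327442
  1.60599964] [ 0.42877049 -0.06260689  0.0453833 ] [ 3.14093603e+00 -2.54485786e-03 -3.03406656e+00] [-0.53868059 -0.15144812 -5.52288315] 0.029527373411007037
[ 0.42978793 -0.06294946  0.04667291] [ 3.14144121e+00 -6.64142861e-05 -3.03461604e+00]
```

View pics/s4.png

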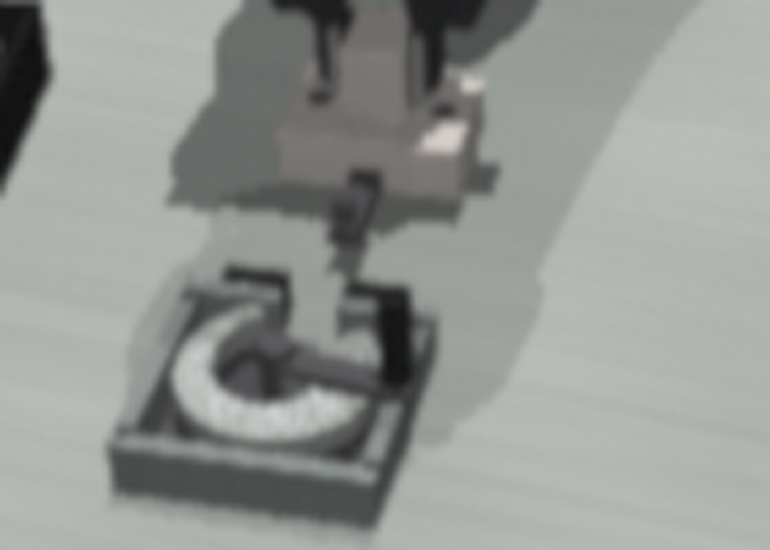

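View pics/t4.png

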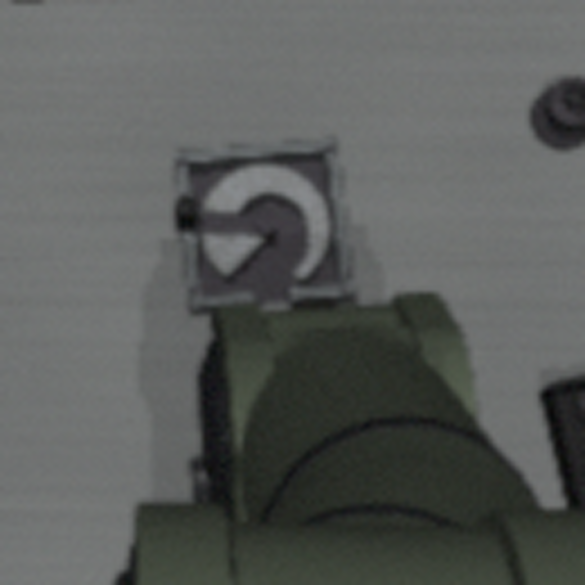

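Request:
carry_out([
  [0,0,0.007,0,0,0,255],
  [0,0,0.012,0,0,0,255],
  [0,0,0.014,0,0,0,255],
  [-0.01,0,0.014,0,0,0,255],
  [-0.022,0,0.014,0,0,0,255],
  [-0.034,-0.0005,0.014,0,0,0,255],
  [-0.046,-0.0008,0.014,0,0,0,255],
  [-0.057,-0.0008,0.014,0,0,0,255],
  [-0.065,-0.0008,0.014,0,0,0,255],
  [-0.065,-0.0008,0.014,0,0,0,255],
])

```text
clock: 7.22
position: [0.495, -0.0572, 0.0322]
tool_rot: [-3.142, 0.0, -3.035]
force: [-0.5, 0.1, -6.4]
grip_width: 0.0293
```

```bash
python3 - <<'E'
from h import *
s=telemetry.observe(); print(s["clock"],s["position"],s["tool_rot"],s["force"],s["grip_width"])
im,d=imaging.grab_frame("scene"); cv2.imwrite("pics/s5.png",cv2.resize(im[160:260,230:370],None,fx=5.5,fy=5.5,interpolation=cv2.INTER_CUBIC))
s=telemetry.observe(); print(s["position"],s["tool_rot"],s["force"])
f=np.array([np.cos(.104),np.sin(.104),0]);l=np.array([-f[1],f[0],0]); O=np.array([.5415,-.052,0])
p=s["position"]-O; print("block x",p@f+.0346,"y",p@l)
E
```

```text
7.225 [ 0.49500943 -0.0572327   0.03222999] [-3.14156563e+00  1.68661408e-04 -3.03529029e+00] [-0.48448491  0.14276004 -6.42760894] 0.029302029300768903
[ 0.49444141 -0.05733292  0.03219445] [ 3.14158760e+00 -3.84049545e-04 -3.03544174e+00] [-0.13467178 -0.20194389 -6.26466686]
block x -0.012757955689167232 y -0.0004188323048870098
```

View pics/s5.png

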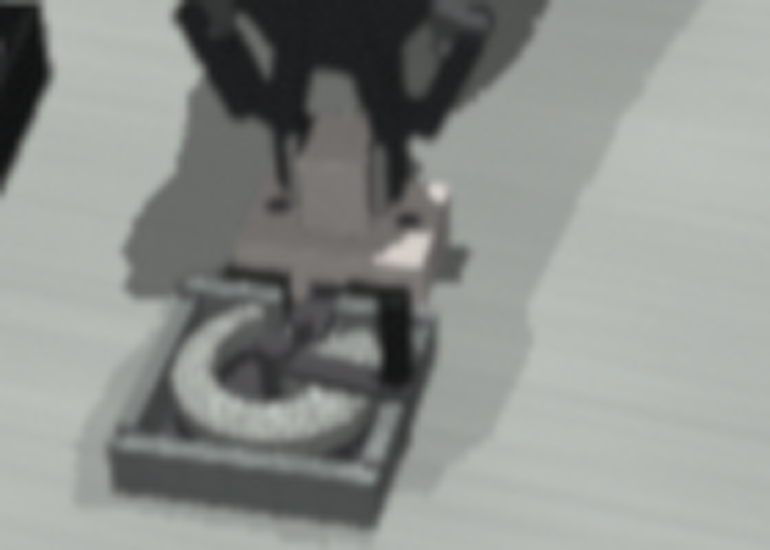

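Request:
carry_out([
  [-0.004,0,0,0,0,0,255],
  [-0.008,0,0,0,0,0,255],
  [-0.01,0,0,0,0,0,255],
  [-0.011,0,0,0,0,0,255],
  [-0.0115,0,0,0,0,0,255],
  [-0.012,0,0,0,0,0,255],
  [-0.012,0,0,0,0,0,255],
])

```text
clock: 8.15
position: [0.5061, -0.0561, 0.0322]
tool_rot: [3.142, -0.001, -3.036]
force: [-2.9, -0.4, -4.1]
grip_width: 0.0291
```

Request:
carry_out([
  [-0.0005,0,0,0,0,0,255],
  [-0.001,0,0,0,0,0,255],
  [-0.001,0,0,0,0,0,255],
])

```text
clock: 8.52
position: [0.5063, -0.056, 0.0321]
tool_rot: [3.141, -0.002, -3.036]
force: [-8.6, -0.0, -2.5]
grip_width: 0.0292
```

Request:
carry_out([
  [0,0,0.0005,0,0,0,255],
  [0,0,0.001,0,0,0,255],
  [0,0,0.001,0,0,0,120],
  [0,0,0.001,0,0,0,60],
  [0,0,0.001,0,0,0,0],
  [0,0,0,0,0,0,0],
  [0,0,-0.02,0,0,0,0],
  [0,0,-0.05,0,0,0,0],
  [0,0,-0.08,0,0,0,0],
  [0,0,-0.1,0,0,0,0],
])

```text
clock: 9.78
position: [0.5079, -0.0559, 0.1337]
tool_rot: [-3.141, 0.001, -3.035]
force: [-0.6, 0.4, 0.4]
grip_width: 0.0855
```

```bash
python3 - <<'E'
from h import *
s=telemetry.observe(); print(s["clock"],s["qpos"],s["position"],s["tool_rot"],s["force"],s["moment"],s["grip_width"])
im,d=imaging.grab_frame("scene"); cv2.imwrite("pics/s6.png",cv2.resize(im[160:260,230:370],None,fx=5.5,fy=5.5,interpolation=cv2.INTER_CUBIC))
E
```

```text
9.775 [ 0.04650275  0.4796175  -0.0695905   1.98499211  0.05129619  0.67740031
  1.62175263] [ 0.50786468 -0.05593882  0.13368747] [-3.14143154e+00  1.20657779e-03 -3.03543415e+00] [-0.62215771  0.4480456   0.35264963] [0.01013331 0.06515105 0.03283112] 0.0854950679185744
```

View pics/s6.png

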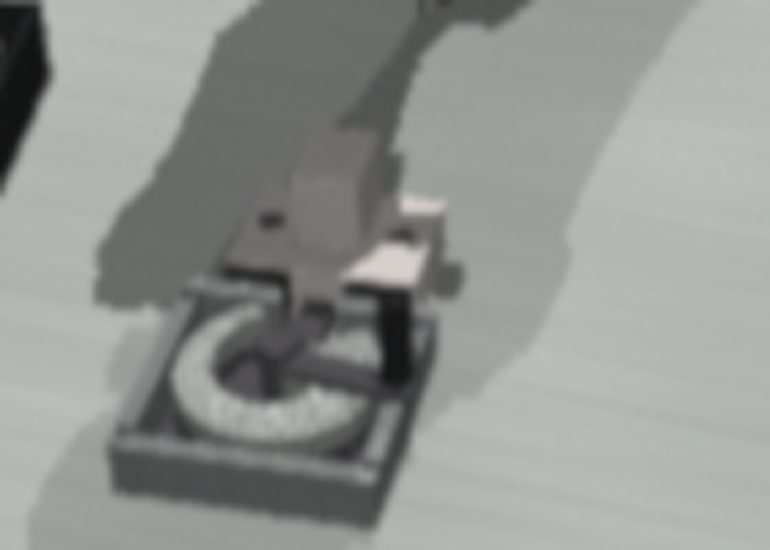

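Request:
carry_out([
  [-0.03,0.015,0,0,0,0,0],
  [-0.06,0.03,0,0,0,0,0],
  [-0.09,0.045,0,0,0,0,0],
  [-0.1032,0.052,0.01,0,0,0,0],
  [-0.1032,0.052,0.02,0,0,0,0],
  [-0.1032,0.052,0.02,0,0,0,0],
])

```text
clock: 10.58
position: [0.6031, 0.0058, 0.111]
tool_rot: [-3.141, -0.003, -3.036]
force: [-0.1, 0.4, 0.5]
grip_width: 0.0855
```

```bash
python3 - <<'E'
from h import *
s=telemetry.observe(); print(s["clock"],s["qpos"],s["position"],s["tool_rot"],s["force"],s["moment"],s["grip_width"])
T=wristT(s); im,d=imaging.grab_frame("wrist"); cv2.imwrite("pics/w7.png",im);np.save("w7_T.npy",T)
E
```

```text
10.575 [-0.06509579  0.63488534 -0.06231879  1.75383065  0.05435137  0.75718428
  1.52136994] [0.60314784 0.00576689 0.11102299] [-3.14118844e+00 -2.63667983e-03 -3.03610804e+00] [-0.05447822  0.43234948  0.45672323] [-0.01359639  0.00663047 -0.01148692] 0.08550732641493738
```

View pics/w7.png

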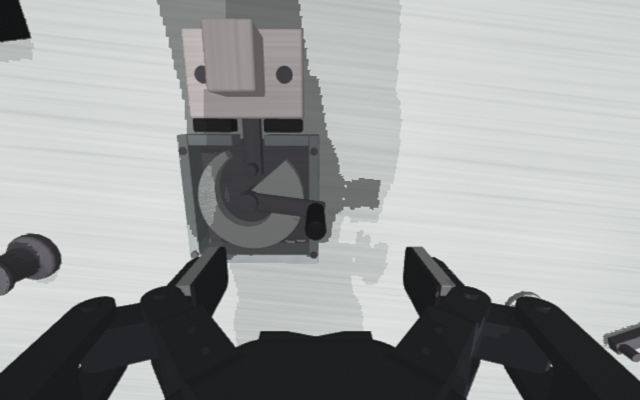

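```bash
python3 - <<'E'
from h import *
T=np.load("w7_T.npy"); r=lambda c,z: ray("wrist",c,z,T=T)
f=np.array([np.cos(.104),np.sin(.104),0]);l=np.array([-f[1],f[0],0]); O=np.array([.5415,-.052,0])
def F(p): p=p-O; return np.c_[p@f,p@l]
print("post",r([(316,222)],.08))
print("base",F(r([(181,30),(301,28),(305,117),(190,119)],.028)))
print("buf",F(r([(193,119),(302,118)],.027)))
print("pin",F(r([(251,171)],.026)))
im=cv2.imread("pics/w7.png")[90:270,165:345]; cv2.imwrite("pics/w7z.png",cv2.resize(im,None,fx=3.3,fy=3.3,interpolation=cv2.INTER_CUBIC))
E
```

```text
post [[0.59883175 0.00583277 0.08      ]]
base [[-0.05837102 -0.04187738]
 [-0.05985612  0.04086707]
 [-0.00098622  0.04327898]
 [ 0.00071576 -0.042057  ]]
buf [[ 0.0007012  -0.04023139]
 [-0.00027821  0.04100763]]
pin [[0.03978374 0.0006765 ]]
```

View pics/w7z.png

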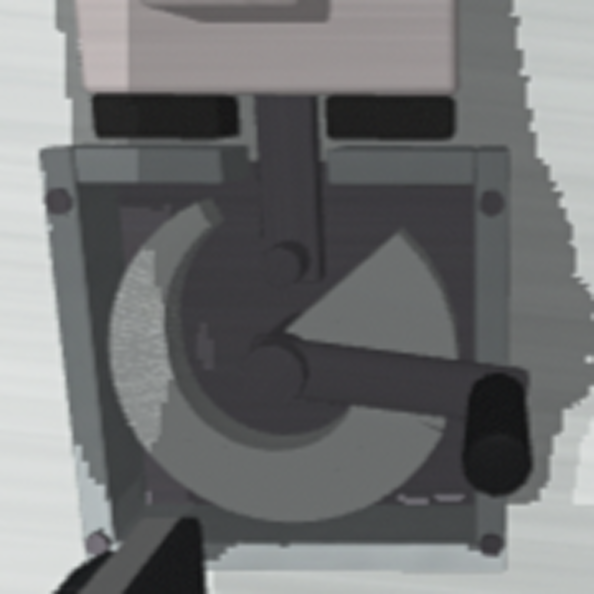

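Request:
carry_out([
  [0,0,0.025,0,0,0,0],
  [0,0,0.05,0,0,0,0],
  [0,0,0.068,0,0,0,0],
  [0,0,0.068,0,0,0,100],
  [0,0,0.068,0,0,0,200],
  [0,0,0.068,0,0,0,255],
  [0,0,0.068,0,0,0,255],
  [0,0,0.068,0,0,0,255],
], force=40)

```text
clock: 11.62
position: [0.6051, 0.0061, 0.045]
tool_rot: [-3.141, 0.001, -3.036]
force: [-0.8, -2.5, 6.5]
grip_width: 0.0131
```

Request:
carry_out([
  [-0.0067,-0.0008,0,0,0,0,255],
  [-0.0131,-0.0029,0,0,0,0,255],
  [-0.0192,-0.0058,0,0,0,0,255],
  [-0.0249,-0.0095,0,0,0,0,255],
  [-0.03,-0.0139,0,0,0,0,255],
  [-0.0345,-0.0189,0,0,0,0,255],
  [-0.0384,-0.0244,0,0,0,0,255],
  [-0.0415,-0.0304,0,0,0,0,255],
  [-0.0438,-0.0368,0,0,0,0,255],
  [-0.045,-0.0424,0,0,0,0,255],
])

```text
clock: 12.88
position: [0.6573, -0.027, 0.0455]
tool_rot: [3.138, 0.007, -3.033]
force: [19.9, 13.5, -1.5]
grip_width: 0.0134
```

```bash
cat > st.py <<'E'
from h import *
def st(p=True):
    s=telemetry.observe()
    f=np.array([np.cos(.104),np.sin(.104),0]);l=np.array([-f[1],f[0],0]); O=np.array([.5415,-.052,0])
    q=s["position"]-O; q=np.array([q@f-.062,q@l]); th=np.arctan2(q[0],q[1]); F=s["force"]
    Fx,Fy=F@f,F@l
    t=np.array([np.cos(th),-np.sin(th)]); r=np.array([np.sin(th),np.cos(th)])
    print("t",s["clock"],"post r %.4f theta %.3f"%(np.hypot(*q),th),"push %.1f radial %.1f"%(-(Fx*t[0]+Fy*t[1]),-(Fx*r[0]+Fy*r[1])),F.round(1),s["position"].round(4),s["tool_rot"].round(3),s["grip_width"].round(4), "q7 %.2f"%s["qpos"][6])
st()
E
python3 st.py
```

```text
Traceback (most recent call last):
  File "st.py", line 9, in <module>
    st()
    ~~^^
  File "st.py", line 8, in st
    print("t",s["clock"],"post r %.4f theta %.3f"%(np.hypot(*q),th),"push %.1f radial %.1f"%(-(Fx*t[0]+Fy*t[1]),-(Fx*r[0]+Fy*r[1])),F.round(1),s["position"].round(4),s["tool_rot"].round(3),s["grip_width"].round(4), "q7 %.2f"%s["qpos"][6])
                                                                                                                                                                                             ^^^^^^^^^^^^^^^^^^^^^
AttributeError: 'float' object has no attribute 'round'
```

```bash
sed -i 's/s\["grip_width"\].round(4)/round(float(s["grip_width"]),4)/' st.py; python3 st.py;  python3 - <<'E'
from h import *
s=telemetry.observe(); print(s["qd"].round(3))
T=wristT(s); im,d=imaging.grab_frame("wrist"); cv2.imwrite("pics/w8.png",im);np.save("w8_T.npy",T)
im,d=imaging.grab_frame("scene"); cv2.imwrite("pics/s8.png",cv2.resize(im[150:260,230:370],None,fx=5.,fy=5.,interpolation=cv2.INTER_CUBIC))
E
python3 st.py
```

```text
t 12.875 post r 0.0572 theta 1.344 push 6.3 radial -23.2 [19.9 13.5 -1.5] [ 0.6573 -0.027   0.0455] [ 3.138  0.007 -3.033] 0.0134 q7 1.58
[ 0.072  0.016  0.005 -0.044  0.009  0.027  0.065]
t 12.975 post r 0.0572 theta 1.363 push 3.7 radial -22.0 [19.8 10.3 -7.1] [ 0.6577 -0.028   0.0456] [ 3.139  0.008 -3.034] 0.0126 q7 1.58
```

View pics/s8.png

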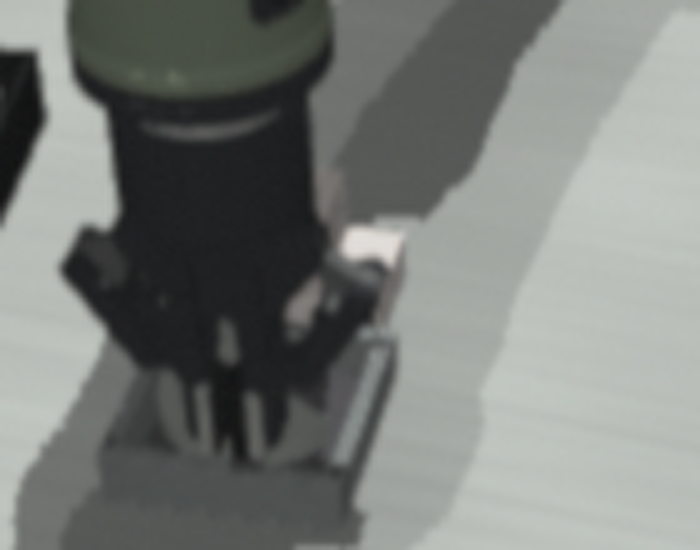

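View pics/w8.png

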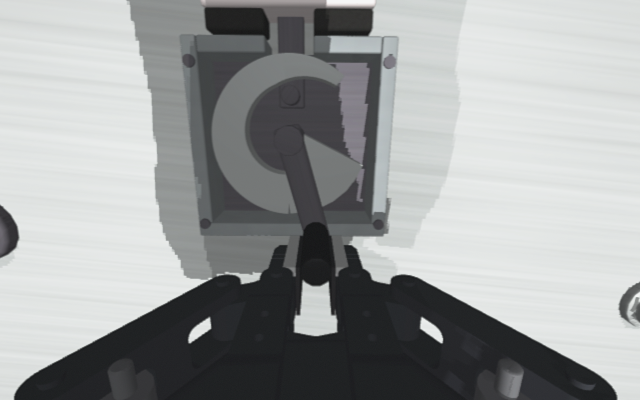

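```bash
python3 - <<'E'
from h import *
T=np.load("w8_T.npy"); r=lambda c,z: ray("wrist",c,z,T=T)
f=np.array([np.cos(.104),np.sin(.104),0]);l=np.array([-f[1],f[0],0]); O=np.array([.5415,-.052,0])
def F(p): p=p-O; return np.c_[p@f,p@l]
for n,c,z in (("posttop",(315,272),.08),("hub",(288,138),.035),("pin",(291,96),.026),("bufL",(268,10),.027),("bufR",(316,9),.027),("frame",(180,37),.027),("frame",(398,37),.027),("frame",(199,238),.027),("frame",(386,235),.027)):
    print(n,r([c],z)[0].round(4),F(r([c],z)).round(4))
im=cv2.imread("pics/w8.png")[120:320,230:400]; cv2.imwrite("pics/w8z.png",cv2.resize(im,None,fx=3,fy=3,interpolation=cv2.INTER_CUBIC))
E
```

```text
posttop [ 0.6516 -0.0278  0.08  ] [[0.112  0.0127]]
hub [ 0.6023 -0.047   0.035 ] [[ 0.061  -0.0013]]
pin [ 0.5815 -0.048   0.026 ] [[ 0.0402 -0.0001]]
bufL [ 0.5438 -0.0623  0.027 ] [[ 0.0012 -0.0105]]
bufR [ 0.5408 -0.0394  0.027 ] [[0.0006 0.0126]]
frame [ 0.5603 -0.1045  0.027 ] [[ 0.0132 -0.0542]]
frame [0.5484 0.0021 0.027 ] [[0.0124 0.0531]]
frame [ 0.6662 -0.0948  0.027 ] [[ 0.1196 -0.0556]]
frame [0.6524 0.0146 0.027 ] [[0.1172 0.0547]]
```

View pics/w8z.png

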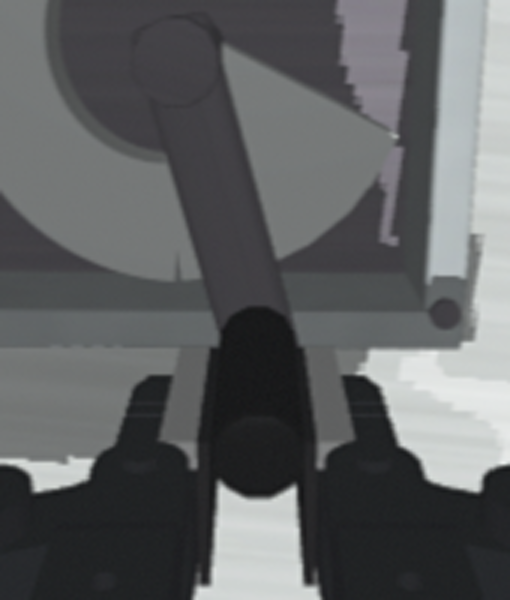

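Request:
carry_out([
  [0,0.003,0,0,0,0,190],
  [0,0.003,0,0,0,0,190],
  [0,0.003,0,0,0,0,190],
])

```text
clock: 13.35
position: [0.6534, -0.0279, 0.0443]
tool_rot: [-3.141, -0.0, -3.036]
force: [-0.2, -0.5, -0.0]
grip_width: 0.0219
```

```bash
python3 st.py
```

```text
t 13.35 post r 0.0532 theta 1.337 push -0.4 radial 0.4 [-0.2 -0.5 -0. ] [ 0.6534 -0.0279  0.0443] [-3.141 -0.    -3.036] 0.0219 q7 1.57
```

Request:
carry_out([
  [-0.0004,-0.0055,0,0,0,0.1,205],
  [-0.0008,-0.0107,0,0,0,0.2,205],
  [-0.0006,-0.0159,0,0,0,0.3,205],
  [0,-0.0211,0,0,0,0.4,205],
  [0.0006,-0.0236,0,0,0,0.43,205],
  [0.0006,-0.0236,0,0,0,0.43,205],
])

```text
clock: 14.1
position: [0.6557, -0.0511, 0.0444]
tool_rot: [3.141, 0.001, 2.819]
force: [2.3, 2.2, 0.4]
grip_width: 0.0162
```

```bash
python3 st.py
```

```text
t 14.1 post r 0.0529 theta 1.781 push 2.4 radial -2.1 [2.3 2.2 0.4] [ 0.6557 -0.0511  0.0444] [3.141e+00 1.000e-03 2.819e+00] 0.0162 q7 1.28
```

Request:
carry_out([
  [-0.0005,-0.0026,0,0,0,0,205],
  [-0.0008,-0.0051,0,0,0,0,205],
])

```text
clock: 14.35
position: [0.6551, -0.0561, 0.0445]
tool_rot: [3.141, 0.001, 2.819]
force: [4.5, 3.6, 0.5]
grip_width: 0.0168
```

```bash
python3 st.py
```

```text
t 14.35 post r 0.0530 theta 1.874 push 4.4 radial -3.7 [4.5 3.6 0.5] [ 0.6551 -0.0561  0.0445] [3.141e+00 1.000e-03 2.819e+00] 0.0168 q7 1.29
```

Request:
carry_out([
  [-0.0001,-0.0013,0,0,0,0,205],
  [-0.0002,-0.0026,0,0,0,0,205],
])

```text
clock: 14.6
position: [0.6544, -0.0587, 0.0445]
tool_rot: [3.141, 0.001, 2.819]
force: [4.6, 3.2, 0.1]
grip_width: 0.0168
```

```bash
python3 st.py
```

```text
t 14.6 post r 0.0529 theta 1.925 push 4.3 radial -3.7 [4.6 3.2 0.1] [ 0.6544 -0.0587  0.0445] [3.141e+00 1.000e-03 2.819e+00] 0.0168 q7 1.29
```

Request:
carry_out([
  [0,-0.0013,0,0,0,0,205],
  [-0.0001,-0.0026,0,0,0,0,205],
])

```text
clock: 14.85
position: [0.6537, -0.0611, 0.0445]
tool_rot: [3.141, 0.001, 2.819]
force: [4.9, 2.7, 0.3]
grip_width: 0.0169
```

Request:
carry_out([
  [0,-0.0013,0,0,0,0,205],
  [0.0001,-0.0026,0,0,0,0,205],
])

```text
clock: 15.1
position: [0.6529, -0.0633, 0.0445]
tool_rot: [3.141, 0.001, 2.819]
force: [6.1, 4.4, -0.5]
grip_width: 0.0168
```

```bash
python3 st.py
```

```text
t 15.1 post r 0.0528 theta 2.018 push 6.2 radial -4.3 [ 6.1  4.4 -0.5] [ 0.6529 -0.0633  0.0445] [3.141e+00 1.000e-03 2.819e+00] 0.0168 q7 1.30
```

Request:
carry_out([
  [0,-0.0013,0,0,0,0,205],
  [0.0001,-0.0026,0,0,0,0,205],
])

```text
clock: 15.35
position: [0.6522, -0.0655, 0.0446]
tool_rot: [3.14, 0.001, 2.819]
force: [6.8, 5.8, 0.8]
grip_width: 0.0168
```

```bash
python3 st.py
```

```text
t 15.35 post r 0.0530 theta 2.061 push 7.9 radial -4.1 [6.8 5.8 0.8] [ 0.6522 -0.0655  0.0446] [3.140e+00 1.000e-03 2.819e+00] 0.0168 q7 1.30
```

Request:
carry_out([
  [0.0002,-0.0013,0,0,0,0,205],
  [0.0003,-0.0026,0,0,0,0,205],
])

```text
clock: 15.6
position: [0.6512, -0.0679, 0.0446]
tool_rot: [3.14, 0.002, 2.819]
force: [6.8, 4.7, -0.9]
grip_width: 0.0165
```

```bash
python3 st.py
```

```text
t 15.6 post r 0.0530 theta 2.111 push 7.1 radial -4.2 [ 6.8  4.7 -0.9] [ 0.6512 -0.0679  0.0446] [3.140e+00 2.000e-03 2.819e+00] 0.0165 q7 1.30
```

Request:
carry_out([
  [0.0002,-0.0013,0,0,0,0,205],
  [0.0004,-0.0026,0,0,0,0,205],
])

```text
clock: 15.85
position: [0.6501, -0.0701, 0.0447]
tool_rot: [3.14, 0.002, 2.819]
force: [7.7, 5.6, -0.4]
grip_width: 0.0169
```

```bash
python3 st.py
```

```text
t 15.85 post r 0.0530 theta 2.156 push 8.6 radial -4.2 [ 7.7  5.6 -0.4] [ 0.6501 -0.0701  0.0447] [3.140e+00 2.000e-03 2.819e+00] 0.0169 q7 1.31
```

```bash
python3 - <<'E'
from h import *
s=telemetry.observe()
T=wristT(s); im,d=imaging.grab_frame("wrist"); cv2.imwrite("pics/w9.png",cv2.resize(im[0:240,150:470],None,fx=2.5,fy=2.5,interpolation=cv2.INTER_CUBIC));np.save("w9_T.npy",T)
E
python3 st.py
```

```text
t 15.9 post r 0.0530 theta 2.160 push 7.4 radial -3.9 [ 6.9  4.8 -0.7] [ 0.65   -0.0703  0.0447] [3.140e+00 2.000e-03 2.819e+00] 0.0165 q7 1.31
```

View pics/w9.png

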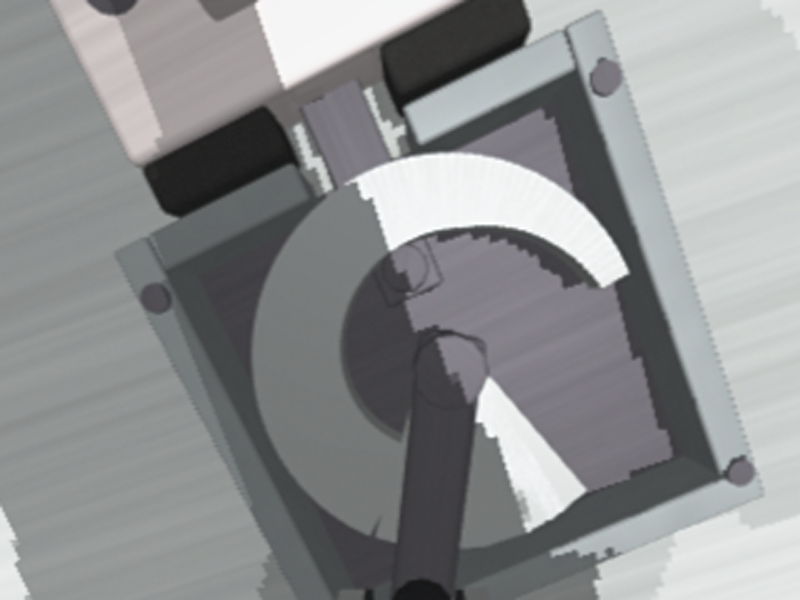

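Request:
carry_out([
  [0.0003,-0.0013,0,0,0,0,205],
  [0.0005,-0.0025,0,0,0,0,205],
])

```text
clock: 16.15
position: [0.6491, -0.0722, 0.0447]
tool_rot: [3.14, 0.002, 2.819]
force: [8.3, 6.4, -0.7]
grip_width: 0.0166
```

```bash
python3 st.py
```

```text
t 16.15 post r 0.0530 theta 2.200 push 9.7 radial -3.9 [ 8.3  6.4 -0.7] [ 0.6491 -0.0722  0.0447] [3.140e+00 2.000e-03 2.819e+00] 0.0166 q7 1.31
```

Request:
carry_out([
  [0,0,0,0,0,0,205],
  [0,0,0,0,0,0,205],
  [0,0,0,0,0,0,205],
  [0,0,0,0,0,0,205],
])

```text
clock: 16.65
position: [0.6489, -0.0723, 0.0447]
tool_rot: [3.14, 0.002, 2.819]
force: [7.3, 5.9, -0.4]
grip_width: 0.0163
```

```bash
python3 st.py
```

```text
t 16.65 post r 0.0530 theta 2.204 push 8.8 radial -3.3 [ 7.3  5.9 -0.4] [ 0.6489 -0.0723  0.0447] [3.140e+00 2.000e-03 2.819e+00] 0.0163 q7 1.31
```

Request:
carry_out([
  [0,0,0,0,0,0,205],
  [0,0,0,0,0,0,205],
  [0,0,0,0,0,0,205],
  [0,0,0,0,0,0,205],
  [0,0,0,0,0,0,205],
  [0,0,0,0,0,0,205],
  [0,0,0,0,0,0,205],
  [0,0,0,0,0,0,205],
])

```text
clock: 17.65
position: [0.6489, -0.0723, 0.0447]
tool_rot: [3.14, 0.002, 2.819]
force: [7.4, 5.3, -0.9]
grip_width: 0.0172
```

```bash
python3 st.py
```

```text
t 17.65 post r 0.0530 theta 2.204 push 8.4 radial -3.7 [ 7.4  5.3 -0.9] [ 0.6489 -0.0723  0.0447] [3.140e+00 2.000e-03 2.819e+00] 0.0172 q7 1.31
```

Request:
carry_out([
  [0.0003,-0.0013,0,0,0,0,205],
])

```text
clock: 17.77
position: [0.6483, -0.0732, 0.0447]
tool_rot: [3.14, 0.002, 2.82]
force: [8.7, 6.7, 0.9]
grip_width: 0.0169
```

```bash
python3 st.py
```

```text
t 17.775 post r 0.0529 theta 2.225 push 10.3 radial -4.0 [8.7 6.7 0.9] [ 0.6483 -0.0732  0.0447] [3.14e+00 2.00e-03 2.82e+00] 0.0169 q7 1.31
```

Request:
carry_out([
  [0.0003,-0.0013,0,0,0,0,205],
])

```text
clock: 17.9
position: [0.6477, -0.0744, 0.0448]
tool_rot: [3.14, 0.002, 2.819]
force: [8.5, 7.0, 0.8]
grip_width: 0.0164
```

```bash
python3 st.py
```

```text
t 17.9 post r 0.0530 theta 2.249 push 10.5 radial -3.4 [8.5 7.  0.8] [ 0.6477 -0.0744  0.0448] [3.140e+00 2.000e-03 2.819e+00] 0.0164 q7 1.31
```

Request:
carry_out([
  [0.0004,-0.0013,0,0,0,0,205],
])

```text
clock: 18.02
position: [0.647, -0.0754, 0.0448]
tool_rot: [3.14, 0.002, 2.82]
force: [8.9, 7.2, -0.8]
grip_width: 0.0168
```

```bash
python3 st.py
```

```text
t 18.025 post r 0.0530 theta 2.273 push 10.9 radial -3.4 [ 8.9  7.2 -0.8] [ 0.647  -0.0754  0.0448] [3.14e+00 2.00e-03 2.82e+00] 0.0168 q7 1.31
```

Request:
carry_out([
  [0.0004,-0.0013,0,0,0,0,205],
])

```text
clock: 18.15
position: [0.6464, -0.0763, 0.0448]
tool_rot: [3.139, 0.003, 2.82]
force: [10.1, 6.6, -0.6]
grip_width: 0.0168
```

```bash
python3 st.py
```

```text
t 18.15 post r 0.0531 theta 2.294 push 11.2 radial -4.3 [10.1  6.6 -0.6] [ 0.6464 -0.0763  0.0448] [3.139e+00 3.000e-03 2.820e+00] 0.0168 q7 1.32
```

```bash
python3 - <<'E'
from h import *
s=telemetry.observe()
T=wristT(s); im,d=imaging.grab_frame("wrist"); cv2.imwrite("pics/w10f.png",im); cv2.imwrite("pics/w10.png",cv2.resize(im[0:180,200:400],None,fx=4,fy=4-.7,interpolation=cv2.INTER_CUBIC));np.save("w10_T.npy",T)
E
python3 st.py
```

```text
t 18.2 post r 0.0530 theta 2.300 push 11.1 radial -4.4 [10.1  6.5 -0.1] [ 0.6462 -0.0766  0.0448] [3.140e+00 2.000e-03 2.819e+00] 0.0168 q7 1.32
```

View pics/w10.png

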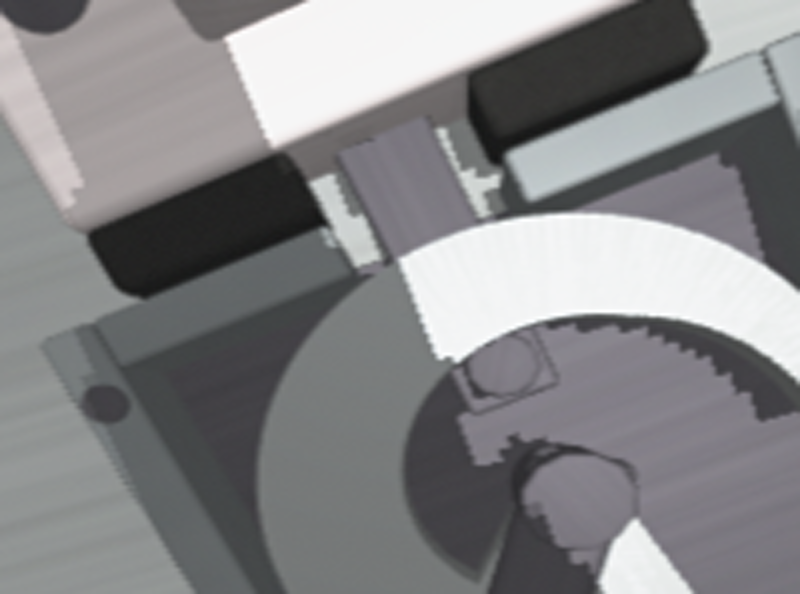

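Request:
carry_out([
  [0.0005,-0.0012,0,0,0,0,205],
])

```text
clock: 18.32
position: [0.6455, -0.0773, 0.0448]
tool_rot: [3.139, 0.003, 2.82]
force: [10.0, 7.9, -0.1]
grip_width: 0.0167
```

```bash
python3 st.py
```

```text
t 18.325 post r 0.0529 theta 2.318 push 12.3 radial -3.2 [10.   7.9 -0.1] [ 0.6455 -0.0773  0.0448] [3.139e+00 3.000e-03 2.820e+00] 0.0167 q7 1.32
```

Request:
carry_out([
  [0.0005,-0.0012,0,0,0,0,205],
])

```text
clock: 18.45
position: [0.6447, -0.0783, 0.0449]
tool_rot: [3.139, 0.003, 2.82]
force: [9.1, 7.9, 0.1]
grip_width: 0.0168
```

```bash
python3 st.py
```

```text
t 18.45 post r 0.0528 theta 2.342 push 11.8 radial -2.2 [9.1 7.9 0.1] [ 0.6447 -0.0783  0.0449] [3.139e+00 3.000e-03 2.820e+00] 0.0168 q7 1.32
```

Request:
carry_out([
  [0.0005,-0.0012,0,0,0,0,205],
])

```text
clock: 18.58
position: [0.6438, -0.0793, 0.0449]
tool_rot: [3.139, 0.003, 2.82]
force: [8.9, 8.0, -0.2]
grip_width: 0.017
```

```bash
python3 st.py
```

```text
t 18.575 post r 0.0528 theta 2.367 push 11.9 radial -1.7 [ 8.9  8.  -0.2] [ 0.6438 -0.0793  0.0449] [3.139e+00 3.000e-03 2.820e+00] 0.017 q7 1.32
```

Request:
carry_out([
  [0.0006,-0.0012,0,0,0,0,205],
])

```text
clock: 18.7
position: [0.6428, -0.0803, 0.0449]
tool_rot: [3.14, 0.003, 2.82]
force: [12.0, 7.5, -0.4]
grip_width: 0.017
```

```bash
python3 st.py
```

```text
t 18.7 post r 0.0527 theta 2.395 push 13.5 radial -4.1 [12.   7.5 -0.4] [ 0.6428 -0.0803  0.0449] [3.14e+00 3.00e-03 2.82e+00] 0.017 q7 1.32
```

Request:
carry_out([
  [0.0006,-0.0012,0,0,0,0,205],
])

```text
clock: 18.82
position: [0.6421, -0.081, 0.0449]
tool_rot: [3.139, 0.003, 2.82]
force: [11.7, 9.2, -1.2]
grip_width: 0.017
```

```bash
python3 st.py
```

```text
t 18.825 post r 0.0526 theta 2.414 push 14.7 radial -2.5 [11.7  9.2 -1.2] [ 0.6421 -0.081   0.0449] [3.139e+00 3.000e-03 2.820e+00] 0.017 q7 1.32
```

Request:
carry_out([
  [0,0,0,0,0,0,205],
  [0,0,0,0,0,0,205],
])

```text
clock: 19.08
position: [0.642, -0.081, 0.0449]
tool_rot: [3.139, 0.003, 2.82]
force: [10.4, 8.1, -0.2]
grip_width: 0.0173
```

```bash
python3 st.py
```

```text
t 19.075 post r 0.0526 theta 2.415 push 13.0 radial -2.3 [10.4  8.1 -0.2] [ 0.642  -0.081   0.0449] [3.139e+00 3.000e-03 2.820e+00] 0.0173 q7 1.32
```

Request:
carry_out([
  [0,0,0,0,0,0,205],
  [0,0,0,0,0,0,205],
  [0,0,0,0,0,0,205],
  [0,0,0,0,0,0,205],
])

```text
clock: 19.58
position: [0.642, -0.081, 0.0449]
tool_rot: [3.139, 0.003, 2.82]
force: [10.1, 8.4, -0.7]
grip_width: 0.017
```

```bash
python3 st.py
```

```text
t 19.575 post r 0.0526 theta 2.415 push 13.1 radial -1.8 [10.1  8.4 -0.7] [ 0.642  -0.081   0.0449] [3.139e+00 3.000e-03 2.820e+00] 0.017 q7 1.32
```

```bash
python3 - <<'E'
from h import *
s=telemetry.observe()
T=wristT(s); im,d=imaging.grab_frame("wrist"); cv2.imwrite("pics/w11f.png",im); np.save("w11_T.npy",T)
cv2.imwrite("pics/w11.png",cv2.resize(im[0:300,170:470],None,fx=2,fy=2,interpolation=cv2.INTER_CUBIC))
im,d=imaging.grab_frame("scene"); cv2.imwrite("pics/s11.png",cv2.resize(im[150:260,230:370],None,fx=5.,fy=5.,interpolation=cv2.INTER_CUBIC))
E
python3 st.py
```

```text
t 19.675 post r 0.0526 theta 2.415 push 13.3 radial -2.6 [10.9  8.1  0.6] [ 0.642  -0.0811  0.0449] [3.139e+00 3.000e-03 2.820e+00] 0.0164 q7 1.32
```

View pics/w11.png

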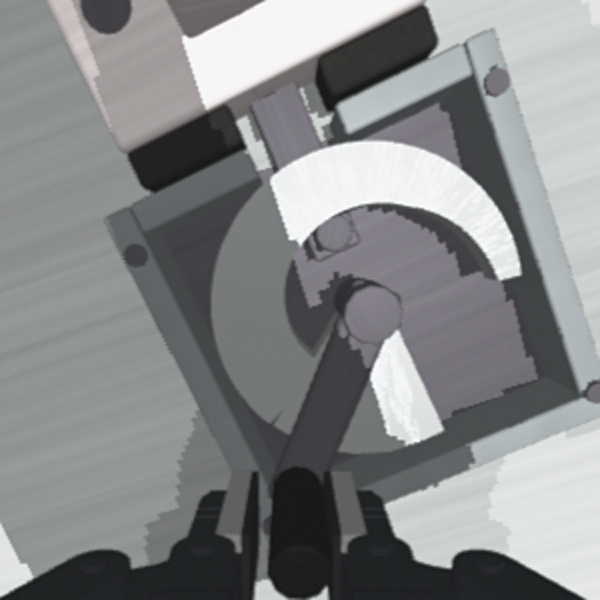

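View pics/s11.png

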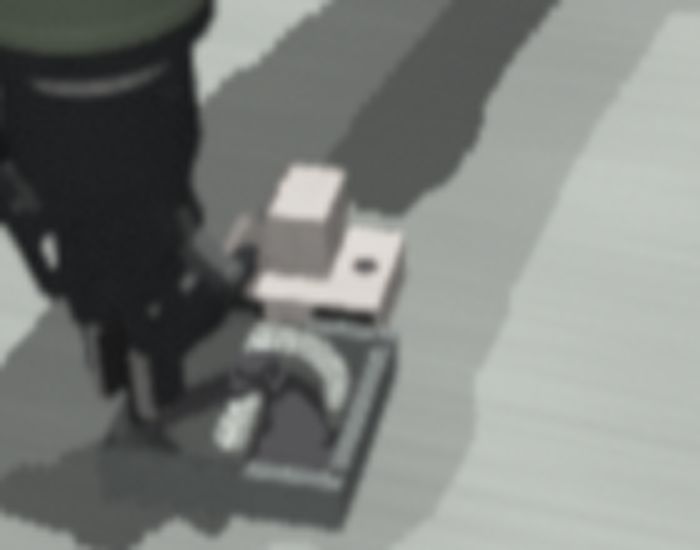

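```bash
python3 - <<'E'
from h import *
f=np.array([np.cos(.104),np.sin(.104),0]);l=np.array([-f[1],f[0],0]); O=np.array([.5415,-.052,0])
def F(p): p=p-O; return (np.c_[p@f,p@l]*1000).round(1)
T=np.load("w11_T.npy"); r=lambda c,z: ray("wrist",np.array(c)/2+[170,0],z,T=T)
for n,c,z in (("post",(299,572),.08),("hub",(373,314),.035),("pin",(335,234),.026),("frontwall",(107,216),.027),("frontwall",(493,30),.027),("blk corner",(122,152),.028),("blkR",(412,2),.028),("bufL fl",(131,158),.027),("bufR fr",(427,10),.027),
 ("sector edge",(442,432),.027),("tip",(520,277),.027)):
    q=F(r([c],z)); print(n,q, "th %.3f"%np.arctan2(q[0,0]-62,q[0,1]))
s=telemetry.observe(); print(F(s["position"][None]))
T=np.load("w8_T.npy"); r=lambda c,z: ray("wrist",np.array(c),z,T=T)
for n,c,z in (("post",(315,271),.08),("sector edge",(361,165),.027)):
    q=F(r([c],z)); print(n,q, "th %.3f"%np.arctan2(q[0,0]-62,q[0,1]))
E
```

```text
post [[ 98.3 -37.4]] th 2.371
hub [[62.9  0.3]] th 1.249
pin [[40.7 -0.2]] th -1.580
frontwall [[ 12.  -52.8]] th -2.383
frontwall [[12.8 53.2]] th -0.746
blk corner [[  0.2 -41.5]] th -2.162
blkR [[-0.6 37.1]] th -1.036
bufL fl [[  2.2 -40.3]] th -2.164
bufR fr [[ 2.2 40.1]] th -0.980
sector edge [[103.8   6.3]] th 1.421
tip [[71.3 40.6]] th 0.225
[[ 96.9 -39.3]]
post [[111.5  12.7]] th 1.320
sector edge [[75.9 37.9]] th 0.352
```

Request:
carry_out([
  [0,0.002,0,0,0,0,205],
  [0,0.0035,0,0,0,0,205],
  [0,0.0035,0,0,0,0,150],
  [0,0.0035,0,0,0,0,110],
  [0,0.0035,0,0,0,0,110],
])

```text
clock: 20.3
position: [0.6413, -0.0793, 0.0442]
tool_rot: [-3.141, -0.0, 2.818]
force: [0.1, -0.3, -0.3]
grip_width: 0.0486
```

```bash
python3 st.py;  python3 - <<'E'
from h import *
s=telemetry.observe()
T=wristT(s); im,d=imaging.grab_frame("wrist"); np.save("w12_T.npy",T); cv2.imwrite("pics/w12f.png",im)
cv2.imwrite("pics/w12.png",cv2.resize(im[0:300,170:470],None,fx=2,fy=2,interpolation=cv2.INTER_CUBIC))
E
```

```text
t 20.3 post r 0.0509 theta 2.400 push -0.2 radial -0.3 [ 0.1 -0.3 -0.3] [ 0.6413 -0.0793  0.0442] [-3.141 -0.     2.818] 0.0486 q7 1.32
```

View pics/w12.png

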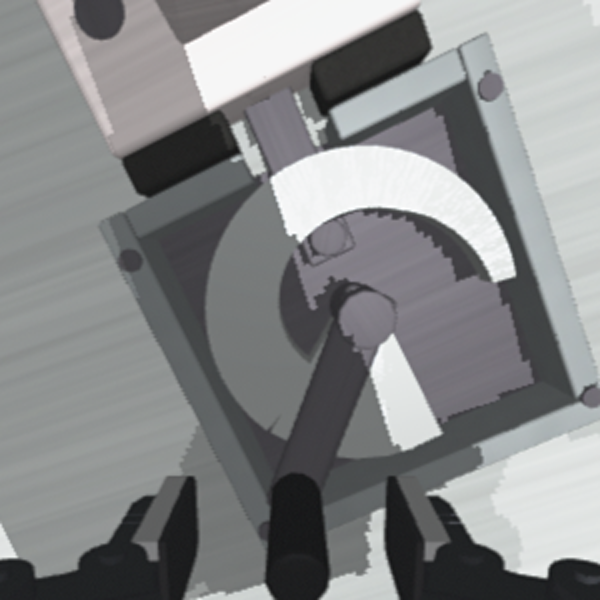

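Request:
carry_out([
  [0,0,-0.01,0,0,0,110],
  [0,0,-0.04,0,0,0,110],
  [0,0,-0.08,0,0,0,110],
  [0,0,-0.11,0,0,0,110],
  [0,0,-0.12,0,0,0,110],
  [0,0,-0.12,0,0,0,110],
])

```text
clock: 21.1
position: [0.6416, -0.0791, 0.1647]
tool_rot: [3.141, 0.001, 2.818]
force: [-0.8, 0.1, -0.8]
grip_width: 0.0485
```

```bash
python3 st.py;  python3 - <<'E'
from h import *
s=telemetry.observe()
T=wristT(s); im,d=imaging.grab_frame("wrist"); np.save("w13_T.npy",T); cv2.imwrite("pics/w13f.png",im)
E
```

```text
t 21.1 post r 0.0510 theta 2.393 push -0.4 radial 0.6 [-0.8  0.1 -0.8] [ 0.6416 -0.0791  0.1647] [3.141e+00 1.000e-03 2.818e+00] 0.0485 q7 1.31
```

View pics/w13f.png

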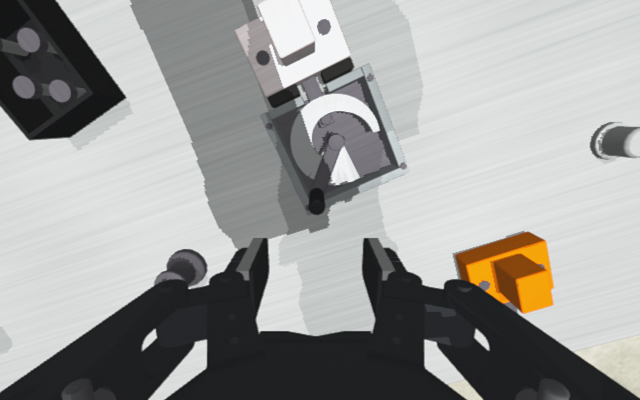

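```bash
python3 -c "
from workcell import ticket; print(ticket.job_done())"
```

```text
the job is handed in; nothing more can be done
None
```

The block is seated and locked, the gripper is clear of everything, and I handed the job in at about 21 s. I set the pull by feel at roughly 34–39 N. One check disagreed with that, described below.

**What I did:** I gripped the white block by its stub, carried it over and slid its bolt through the slot until it met the buffer at about 8 N. I then turned the cam by the post to about 2.4 rad. A first firm grip on the post slipped and loaded it sideways, so I finished with the post loosely held between the fingers. I stopped when the push while moving read 13.5–14.7 N, against the 14 N stated for a 40 N pull.

**Last checks:**
- **Seating:** the wrist picture shows the block's face on both buffer halves, within about 1 mm by measurement. The hook is behind the bolt's head.
- **Release:** the force on the tool read about 1 N with the fingers open and 120 mm above the post.
- **Bystanders:** the arm kept well clear of the bin, the jack and the collar nut, though I did not re-measure their positions.

**What disagreed or could not be confirmed:**
- When I paused, the push held at about 13 N instead of sinking to the stated 5–8 N.
- The push rose more slowly with angle than the buffer's stiffness predicts, except over the last few steps.
- The pull therefore comes only from the push while moving. I had no second way to measure it.

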